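# Seat a valve plug in the taper gauge and rock it free

### The job

On the inspection bench three steel valve plugs stand in a row in no fixed order: check the wide round one with the tapered (cone-shaped) foot in the aluminium taper cup. Take it by its stem, lower it into the cup without dropping it until it sits fully home and upright, then, without taking it out, ease it up a little and rock it about ten degrees to one side to show that it does not stick, and let it settle back fully home and upright. Leave the other two plugs where they stand.

Things in the scene. Friction and masses are not known exactly. Their poses are not given: they have to be found in the camera images.
- wide_plug: The plug to check: plain steel, round, 0.4 kg give or take. Tapered foot: a cone 20 mm high widening from 26 mm diameter at the flat underside to 58 mm, then a 4 mm rim (top at 24 mm); above it a stem of 20 mm diameter up to 66 mm. Stands on its foot. Origin: centre of the underside; z runs up the stem.
- small_plug: A smaller tapered plug, not wanted: plain steel, about 0.15 kg, cone 12 mm high from 20 mm to 39 mm diameter, 4 mm rim (top at 16 mm), stem 20 mm diameter up to 58 mm. Stands on its foot. Origin: centre of the underside; z runs up the stem.
- square_plug: A plug with a square, not tapered, foot, not wanted: plain steel, about 0.55 kg, foot 52 x 52 mm and 24 mm high, stem 20 mm diameter up to 66 mm. Stands on its foot. Origin: centre of the underside; z runs up the stem.
- cup: Aluminium taper gauge, fixed: dark plate 120 x 100 x 10 mm with a funnel-shaped cup on it. Its inside matches the wide plug's foot, 56 mm across at the mouth, 45 mm above the bench (66 mm outside). Origin: centre of the plate's underside, under the cup; z up. The wide plug fully home has its underside 26 mm above the bench; raised 9 mm, it can tilt 10 degrees about a point 10 mm up its axis.

How it is judged (in metres and radians):
On the way, in this order (a step that is already met when the one before it is completed fails the run):
1. the wide tapered plug sits fully home and upright in the cup (horizontal distance between wide_plug and cup below 0.01 m and z of wide_plug in the frame of cup below 0.03025 m and angle between wide_plug's own z axis and vertical below 0.087 rad), for 0.2 s.
2. the plug, still in the cup, is rocked by more than 6 degrees (angle between wide_plug's own z axis and vertical above 0.105 rad and horizontal distance between wide_plug and cup below 0.015 m and z of wide_plug in the frame of cup below 0.04425 m), for 0.1 s.
At the end, for the whole second after the job is handed in: The wide tapered plug is at rest fully home in the cup: within 10 mm of the cup's axis, within 4 mm of its seated height and within 5 degrees of upright; it was rocked by more than 6 degrees in the cup after first being seated (all of step 1 and linear speed of wide_plug below 0.02 m/s); the robot touches nothing.
It fails at once if the small plug was shifted by over 30 mm or knocked over (distance of small_plug from where it was at the start of the episode above 0.03 m or angle between small_plug's own z axis and vertical above 0.5 rad).
It fails at once if the square plug was shifted by over 30 mm or knocked over (distance of square_plug from where it was at the start of the episode above 0.03 m or angle between square_plug's own z axis and vertical above 0.5 rad).
It fails at once if the wide plug was dropped into the cup (over the cup, more than 18 mm above its seat, and not in the gripper) (horizontal distance between wide_plug and cup below 0.04 m and z of wide_plug in the frame of cup above 0.04425 m and contact force between the fingers and wide_plug below 0.2 N).
It also fails if it takes over 45 s, if anything falls off the work surface, if the arm or the gripper's body presses on something with over 40 N, if the wrist force passes 120 N, or if a joint passes its speed limit or range.

### The arm

A 7-joint arm with a two-finger parallel gripper is mounted at the origin on the work surface. World frame = base frame: x ahead of the robot, y to its left, z up, the work surface at z = 0. Lengths are in mm, angles in rad, forces in N, time in s.
With the tool pointing down it reaches from about 350 to 900 mm from the base axis. Payload 8.1 kg.
Tool frame: the origin (TCP) lies midway between the tips of the shut fingers; the grasp point (between the pads) lies 19 mm behind it; z points along the fingers, y is the line along which they close (so a half turn about z gives the same grasp; the last joint's range is limited). The gripper opens to 92 mm and grips with 3 to 60 N. Pads are 19 mm wide; open, the fingers measure 130 mm over their backs; the gripper's body (75 mm by 190 mm) begins 47 mm behind the grasp point.
Start: joints at [1.148, 0.434, 0.025, 1.573, -0.012, 1.134, -0.075], TCP at [196.462, -593.333, 226.742] pointing down, gripper open.
Joint ranges: [-2.62, 2.62], [-0.44, 2.09], [-1.27, 1.32], [0.08, 2.57], [-1.32, 4.46], [0.12, 2], [-2.74, 2.74]. Speed limits (rad/s): [2.22, 2.22, 3.01, 3.01, 3.14, 3.14, 3.14].

### API

Orientations are given as a rotation vector (axis times angle).
In Python, from plant import robot gives the robot as it stands. The module is installed in compiled form; this text tells all that it offers.
- The arm moves only by the tool play_rows, never from a script. Its argument "steps" is a list of rows, each an object of numbers: "claw": the finger opening in cm, from 0 to 9.18; "tx", "ty", "tz": the shift along the tool's x, y, z in cm; "twist": the turn about the tool's z in degrees. In form: [{"claw": .., "tx": .., "ty": .., "tz": .., "twist": ..}, ...]. A call has 1 to 10 rows; each row shifts and turns the commanded pose from where the row before left it, along the tool's axes as they then stand; what a row does not reach is not made up. A row lasts 1/10 s, in which the tool goes at most 50 mm and 8.59 degrees, less where a joint would pass 70% of its speed; a pose out of reach is approached as far as the arm can. A call is refused whole if a number of a shift passes 5 or a number of a turn 8.59, either way. A call with a gripper value outside its range is refused whole. The fingers move at their own pace and stop on an object; "squeeze" is the grip in N (left out, the last holds). Time passes only in rows, so rows that do not move let the fingers close. It gives the time, the measured TCP pose, the force, the opening and the grip force at its end, in the units of the state.
- robot.read_state(): the state, without advancing time (a new reading comes with each control period).
- robot.snapshot(name): name is "side" or "top" or "wrist"; returns a dict with "color" (384x512x3 uint8, red, green, blue), "fx", "fy", "cx", "cy" (pixels), "R" (3x3) and "t" (3): a world point X has camera coordinates R X + t. Camera axes: x right, y down, z forward; pixel columns grow to the right and rows downward; lengths in mm; the calibration is good to about 2 mm. A picture is of the moment at which its call begins. There is no depth.
- robot.sign_off(): hands the job in; it is judged then, once.
Trained networks look in a picture, given as the dict that the camera call returned (one of the last four; its "shot" number tells which), for a name from the list of things; names that differ only in an ending like _2 or _b are one class to them, and where a whole thing is asked for, a point or a joint stands for the part that bears it (a point fixed in the world has none). Each returns a list of dicts, best first, with "confidence" (0 to 1); they miss things now and then, are a little off and sometimes report something else, mostly with a low value. They report only what shows in the picture. A call takes as long as a camera call.
- robot.trace(target, picture): "pixels" (384x512 bool, what is visible of it).
- robot.mark_of(target, picture): "position" ([x, y, z] in mm, in the coordinates of the camera as it stood for that picture, good to about 4 mm: a listed point, or the origin of a listed thing).
The state is a dict: "time_s": time; "joint_positions": joint angles; "qd": joint speeds; "effort": joint torques, N m; "tcp_pos": TCP position; "eef_rot": TCP orientation; "contact_force": force on the tool from outside, world axes, zero at the start; "torque": the same for the moment, N m; "opening": finger opening in mm; "gripper_force": force on a finger pad.
Only numpy, scipy, OpenCV 4.12 (cv2) and the standard library are available. Lean on these libraries where they do the work, as an engineer would, in place of code of your own. Each camera call takes 0.05 s, during which the arm holds its last target. There are 200 camera calls.

## Working session

There is one attempt and no reset: what is moved stays moved. The work goes in short steps, Python scripts to look and compute and a tool call to move; the robot and the scene stay as the last step left them, time stands still between calls to the robot, and variables do not carry over. Pictures are saved under pics/ and viewed, at most 10 in all, crops included, and the job is handed in when it is done.

Besides the shell and the picture viewer there is one more tool, called after "Emit:" as name(argument=value, ...), one argument or row to a line, values as JSON. play_rows: Moves the arm, as the interface text tells. Its arguments: {"type":"object","properties":{"steps":{"type":"array"},"squeeze":{"type":"number"}},"required":["steps"]}

```bash
mkdir -p pics; cat > h.py <<'E'
from plant import robot
import numpy as np, cv2
from scipy.spatial.transform import Rotation as Ro
def world(p,s): return np.array(s["R"]).T@(np.array(p)-np.array(s["t"]))
def look(cam,names,save=None):
    s=robot.snapshot(cam)
    for n in names:
        for m in robot.mark_of(n,s)[:3]: print(cam,n,round(m["confidence"],2),world(m["position"],s).round(1))
    if save: cv2.imwrite(save,s["color"][:,:,::-1])
    return s
def st():
    s=robot.read_state(); print(s["time_s"],np.round(s["tcp_pos"],1),"rot\n",Ro.from_rotvec(s["eef_rot"]).as_matrix().round(3),s["opening"],s["gripper_force"],np.round(s["contact_force"],1),np.round(s["joint_positions"],3))
    return s
E
python3 - <<'E'
from h import *
st()
N=["wide_plug","small_plug","square_plug","cup"]
a=look("side",N);b=look("top",N)
cv2.imwrite("pics/a.png",cv2.resize(np.vstack([a["color"],b["color"]])[:,:,::-1],(400,600)))
cv2.imwrite("pics/top.png",b["color"][:,:,::-1])
E
```

```text
0.0 [ 196.3 -592.8  225.9] rot
 [[ 0.949  0.314 -0.001]
 [ 0.314 -0.949  0.002]
 [-0.    -0.002 -1.   ]] 91.82200256928922 0.0 [-0.6  0.1  0.1] [ 1.148  0.435  0.025  1.574 -0.012  1.134 -0.075]
side wide_plug 0.88 [ 451.5 -304.1   -2.8]
side wide_plug 0.59 [536.6 -37.5   1.4]
side wide_plug 0.49 [482.9 256.4  -3.7]
side small_plug 0.74 [ 501.2 -193.9    1.8]
side small_plug 0.39 [536.6 -33.8   4.5]
side square_plug 0.58 [535.6 -35.5   3.4]
side cup 0.81 [482.8 256.9  -2.8]
top wide_plug 0.63 [ 450.3 -303.7    4.3]
top wide_plug 0.62 [484.6 254.2   2.1]
top small_plug 0.55 [ 496.3 -197.7    3.6]
top square_plug 0.58 [536.7 -31.9  -1.4]
top square_plug 0.54 [ 453.4 -303.1   -0.9]
top square_plug 0.34 [484.  253.7   1.2]
top cup 0.82 [483.8 252.6   1.6]
```

View pics/a.png

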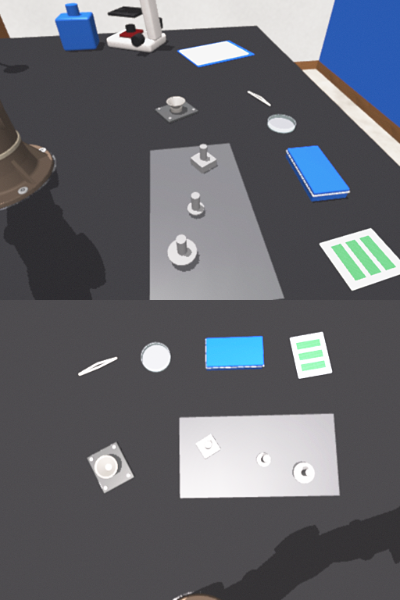

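The pictures show wide, small and square plugs from near to far on the grey mat (side ~(182,250), (196,205), (204,158)). The cup is at (176,105). Detections agree, so I'll move above the wide plug.

Emit:
play_rows(
  steps=[
    {"claw":9.18,"tx":3.3,"ty":-1.9,"tz":0,"twist":0},
    {"claw":9.18,"tx":3.3,"ty":-1.9,"tz":0,"twist":0},
    {"claw":9.18,"tx":3.3,"ty":-1.9,"tz":0,"twist":0},
    {"claw":9.18,"tx":3.3,"ty":-1.9,"tz":0,"twist":0},
    {"claw":9.18,"tx":3.3,"ty":-1.9,"tz":0,"twist":0},
    {"claw":9.18,"tx":3.3,"ty":-1.9,"tz":0,"twist":0},
    {"claw":9.18,"tx":3.3,"ty":-1.9,"tz":0,"twist":0},
    {"claw":9.18,"tx":3.3,"ty":-1.9,"tz":0,"twist":0},
    {"claw":9.18,"tx":3.3,"ty":-1.9,"tz":0,"twist":0},
    {"claw":9.18,"tx":0,"ty":0,"tz":0,"twist":0},
  ],
)

```text
time_s: 1.5
tcp_pos: [429.0, -332.4, 227.0]
eef_rot: [-3.098, -0.513, -0.004]
contact_force: [-0.6, -0.1, 0.9]
opening: 91.6
gripper_force: 0.0
```

```bash
python3 - <<'E'
from h import *
st()
N=["wide_plug","small_plug"]
a=look("wrist",N,"pics/w1.png");look("side",N);look("top",N)
E
```

```text
1.5 [ 429.  -332.4  227. ] rot
 [[ 0.947  0.322  0.002]
 [ 0.322 -0.947  0.002]
 [ 0.003 -0.001 -1.   ]] 91.64902499192532 0.0 [-0.6 -0.1  0.9] [ 0.649  0.307 -0.111  1.768  0.035  1.068 -0.717]
wrist wide_plug 0.71 [ 456.2 -304.3   -3.3]
wrist small_plug 0.66 [ 497.  -199.2   -1. ]
side wide_plug 0.93 [ 452.2 -304.1   -2.9]
side small_plug 0.71 [ 493.7 -196.9   -0.8]
top wide_plug 0.86 [ 449.4 -302.8    1.4]
top small_plug 0.49 [ 494.  -199.1    2.6]
```

View pics/w1.png

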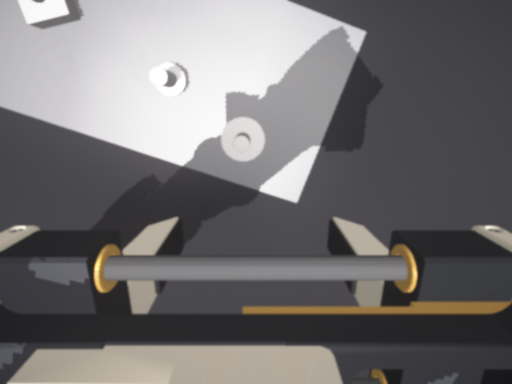

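The wrist view shows the wide plug at (242,139) under the shadow, with small at (168,78) and square at (42,5). Centring and going down partway.

Emit:
play_rows(
  steps=[
    {"tx":1.55,"ty":-1.0,"tz":0},
    {"tx":1.55,"ty":-0.95,"tz":0},
    {"tz":2},
    {"tz":3},
    {"tz":3},
    {"tz":2},
    {"tz":0},
    {"tz":0},
  ],
)

```text
invalid input
```

```bash
python3 - <<'E'
from h import *
st()
N=["wide_plug"]
for i in range(2):
  a=look("wrist",N,"pics/w2.png");look("side",N);look("top",N)
E
```

```text
1.95 [ 424.1 -338.4  226.7] rot
 [[ 0.95   0.313 -0.   ]
 [ 0.313 -0.95  -0.   ]
 [-0.     0.    -1.   ]] 91.72177842355553 0.0 [-0.   0.2  0.1] [ 0.656  0.307 -0.105  1.768  0.036  1.068 -0.714]
wrist wide_plug 0.88 [ 4.569e+02 -3.052e+02 -1.000e-01]
side wide_plug 0.68 [ 456.1 -305.6   -0.5]
side wide_plug 0.5 [538.1 -35.6   2.2]
top wide_plug 0.68 [ 449.6 -306.     0.7]
wrist wide_plug 0.75 [ 456.4 -304.    -2.1]
side wide_plug 0.74 [534.2 -36.7   0.7]
side wide_plug 0.73 [ 451.2 -305.     0.8]
top wide_plug 0.92 [ 452.1 -306.3    1.1]
```

View pics/w2.png

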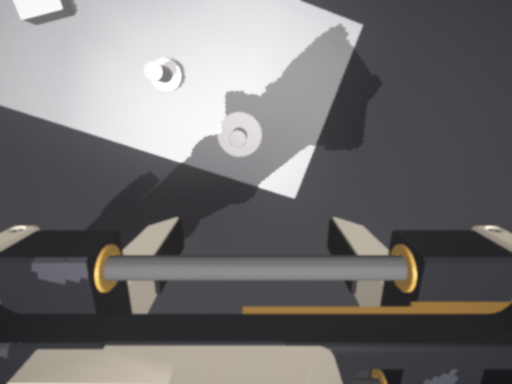

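That call was refused because every key is required. The picture is unchanged: wide plug at (239,134). Repeating with full rows.

Emit:
play_rows(
  steps=[
    {"claw":9.18,"tx":1.9,"ty":-1.15,"tz":0,"twist":0},
    {"claw":9.18,"tx":1.9,"ty":-1.15,"tz":0,"twist":0},
    {"claw":9.18,"tx":0,"ty":0,"tz":2,"twist":0},
    {"claw":9.18,"tx":0,"ty":0,"tz":3,"twist":0},
    {"claw":9.18,"tx":0,"ty":0,"tz":3,"twist":0},
    {"claw":9.18,"tx":0,"ty":0,"tz":2,"twist":0},
    {"claw":9.18,"tx":0,"ty":0,"tz":0,"twist":0},
    {"claw":9.18,"tx":0,"ty":0,"tz":0,"twist":0},
    {"claw":9.18,"tx":0,"ty":0,"tz":0,"twist":0},
  ],
)

```text
time_s: 3.45
tcp_pos: [454.4, -304.3, 128.1]
eef_rot: [3.1, 0.5, 0.003]
contact_force: [-0.5, 0.2, -0.2]
opening: 91.9
gripper_force: 0.0
```

```bash
python3 - <<'E'
from h import *
st()
N=["wide_plug"]
for i in range(2):
  a=look("wrist",N,"pics/w3.png");look("side",N);look("top",N)
E
```

```text
3.45 [ 454.4 -304.3  128.1] rot
 [[ 0.949  0.314  0.002]
 [ 0.314 -0.949 -0.001]
 [ 0.001  0.002 -1.   ]] 91.85323763501658 0.0 [-0.5  0.2 -0.2] [ 0.583  0.419 -0.121  1.877  0.066  0.848 -0.822]
wrist wide_plug 0.9 [ 456.8 -306.9   -0.9]
side wide_plug 0.86 [ 453.9 -305.    -1.3]
wrist wide_plug 0.69 [ 452.7 -306.    -2. ]
side wide_plug 0.92 [ 454.9 -302.5    2.7]
top wide_plug 0.59 [ 450.8 -303.6    3.6]
```

View pics/w3.png

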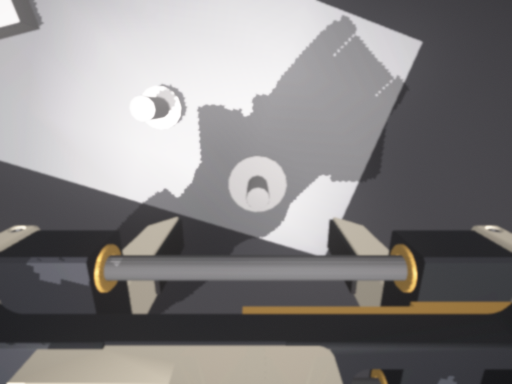

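The plug at (258,190) is centred between the fingers. Lowering and gripping.

Emit:
play_rows(
  steps=[
    {"claw":9.18,"tx":0,"ty":0,"tz":2.5,"twist":0},
    {"claw":9.18,"tx":0,"ty":0,"tz":3,"twist":0},
    {"claw":9.18,"tx":0,"ty":0,"tz":2.5,"twist":0},
    {"claw":9.18,"tx":0,"ty":0,"tz":1.6,"twist":0},
    {"claw":9.18,"tx":0,"ty":0,"tz":0,"twist":0},
    {"claw":9.18,"tx":0,"ty":0,"tz":0,"twist":0},
    {"claw":1.5,"tx":0,"ty":0,"tz":0,"twist":0},
    {"claw":1.5,"tx":0,"ty":0,"tz":0,"twist":0},
    {"claw":1.5,"tx":0,"ty":0,"tz":0,"twist":0},
    {"claw":1.5,"tx":0,"ty":0,"tz":0,"twist":0},
  ],
  squeeze=25,
)

```text
time_s: 5.05
tcp_pos: [453.8, -304.0, 31.2]
eef_rot: [3.101, 0.5, 0.001]
contact_force: [-0.4, -0.6, -0.7]
opening: 64.2
gripper_force: 0.0
```

Emit:
play_rows(
  steps=[
    {"claw":1.5,"tx":0,"ty":0,"tz":0,"twist":0},
    {"claw":1.5,"tx":0,"ty":0,"tz":0,"twist":0},
    {"claw":1.5,"tx":0,"ty":0,"tz":0,"twist":0},
    {"claw":1.5,"tx":0,"ty":0,"tz":0,"twist":0},
  ],
)

```text
time_s: 5.45
tcp_pos: [453.5, -303.9, 30.7]
eef_rot: [3.102, 0.5, -0.0]
contact_force: [-0.1, 0.8, 0.2]
opening: 32.7
gripper_force: 0.0
```

Emit:
play_rows(
  steps=[
    {"claw":1.5,"tx":0,"ty":0,"tz":0,"twist":0},
    {"claw":1.5,"tx":0,"ty":0,"tz":0,"twist":0},
    {"claw":1.5,"tx":0,"ty":0,"tz":0,"twist":0},
    {"claw":1.5,"tx":0,"ty":0,"tz":0,"twist":0},
  ],
)

```text
time_s: 5.85
tcp_pos: [453.7, -304.1, 30.9]
eef_rot: [3.101, 0.5, 0.001]
contact_force: [0.2, -1.1, 1.2]
opening: 19.4
gripper_force: 25.0
```

Emit:
play_rows(
  steps=[
    {"claw":1.5,"tx":0,"ty":0,"tz":-0.5,"twist":0},
    {"claw":1.5,"tx":0,"ty":0,"tz":-2,"twist":0},
    {"claw":1.5,"tx":0,"ty":0,"tz":-3,"twist":0},
    {"claw":1.5,"tx":0,"ty":0,"tz":-3,"twist":0},
    {"claw":1.5,"tx":0,"ty":0,"tz":-2.5,"twist":0},
    {"claw":1.5,"tx":0,"ty":0,"tz":-1,"twist":0},
    {"claw":1.5,"tx":0,"ty":0,"tz":0,"twist":0},
    {"claw":1.5,"tx":0,"ty":0,"tz":0,"twist":0},
  ],
)

```text
time_s: 6.65
tcp_pos: [452.7, -303.4, 149.5]
eef_rot: [-3.1, -0.5, 0.002]
contact_force: [-0.7, 0.5, -5.3]
opening: 19.4
gripper_force: 25.0
```

Emit:
play_rows(
  steps=[
    {"claw":1.5,"tx":0.4,"ty":-1,"tz":0,"twist":0},
    {"claw":1.5,"tx":0.8,"ty":-2,"tz":0,"twist":0},
    {"claw":1.5,"tx":1.2,"ty":-3,"tz":0,"twist":0},
    {"claw":1.5,"tx":1.2,"ty":-3,"tz":0,"twist":0},
    {"claw":1.5,"tx":1.2,"ty":-3,"tz":0,"twist":0},
    {"claw":1.5,"tx":1.2,"ty":-3,"tz":0,"twist":0},
    {"claw":1.5,"tx":1.2,"ty":-3,"tz":0,"twist":0},
    {"claw":1.5,"tx":1.2,"ty":-3,"tz":0,"twist":0},
    {"claw":1.5,"tx":1.2,"ty":-3,"tz":0,"twist":0},
    {"claw":1.5,"tx":1.2,"ty":-3,"tz":0,"twist":0},
  ],
)

```text
time_s: 7.65
tcp_pos: [469.9, -11.6, 149.6]
eef_rot: [-3.101, -0.501, 0.003]
contact_force: [0.1, 0.4, -4.5]
opening: 19.4
gripper_force: 25.0
```

Emit:
play_rows(
  steps=[
    {"claw":1.5,"tx":1.2,"ty":-3,"tz":0,"twist":0},
    {"claw":1.5,"tx":1.2,"ty":-3,"tz":0,"twist":0},
    {"claw":1.5,"tx":1.2,"ty":-3,"tz":0,"twist":0},
    {"claw":1.5,"tx":1.2,"ty":-3,"tz":0,"twist":0},
    {"claw":1.5,"tx":0.8,"ty":-2,"tz":0,"twist":0},
    {"claw":1.5,"tx":0.4,"ty":-1,"tz":0,"twist":0},
    {"claw":1.5,"tx":0,"ty":0,"tz":0,"twist":0},
    {"claw":1.5,"tx":0,"ty":0,"tz":0,"twist":0},
  ],
)

```text
time_s: 8.45
tcp_pos: [480.5, 146.4, 150.1]
eef_rot: [3.101, 0.499, -0.002]
contact_force: [-0.7, 0.1, -4.8]
opening: 19.4
gripper_force: 25.0
```

```bash
python3 - <<'E'
from h import *
st()
N=["wide_plug","cup"]
a=look("wrist",N,"pics/w4.png");b=look("side",N);c=look("top",N);look("side",N);look("top",N)
cv2.imwrite("pics/m4.png",cv2.resize(np.hstack([a["color"],b["color"]])[:,:,::-1],(800,300)))
E
```

```text
8.45 [480.5 146.4 150.1] rot
 [[ 0.95   0.314 -0.001]
 [ 0.314 -0.95  -0.001]
 [-0.002  0.001 -1.   ]] 19.38142053654265 24.988959431648254 [-0.7  0.1 -4.8] [-0.171  0.344 -0.295  1.943  0.129  0.874 -1.784]
wrist wide_plug 0.83 [480.9 145.1 118.7]
wrist cup 0.85 [483.9 254.9  -2.8]
side wide_plug 0.59 [479.6 146.5 117.8]
side cup 0.72 [481.1 258.9  -3.4]
side wide_plug 0.55 [481.2 257.4  -3.8]
side wide_plug 0.52 [481.1 149.7 117.8]
side cup 0.88 [480.  258.7  -4.2]
```

View pics/m4.png

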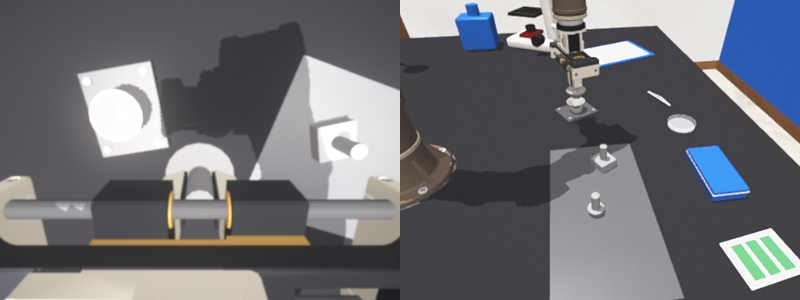

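The plug hangs vertically in the grip and the cup (left panel, mouth at (116,115)) is unobstructed. I'll average a few cup sightings before moving over it.

```bash
python3 - <<'E'
from h import *
for c in ("wrist","top","side"):
  P=[];Q=[]
  for i in range(6):
    s=robot.snapshot(c)
    for n,L in(("cup",P),("wide_plug",Q)):
      for m in robot.mark_of(n,s)[:2]:
        w=world(m["position"],s)
        if m["confidence"]>.4 and ((w[2]>60)==(n!="cup")): L.append(w)
  print(c,len(P),np.mean(P,0) if P else"",len(Q),np.mean(Q,0) if Q else "")
st()
E
```

```text
wrist 6 [483.80145146 256.78228966  -1.80321984] 6 [482.9690317  146.52836229 118.81233222]
top 2 [ 516.29389568 -115.42686547    1.9593268 ] 0 
side 6 [480.3634265  257.33036057  -2.48316656] 6 [481.43195106 149.95264491 119.18550576]
11.9 [481.  147.6 150.7] rot
 [[ 0.949  0.314 -0.   ]
 [ 0.314 -0.949 -0.   ]
 [-0.     0.    -1.   ]] 19.388023604184454 24.989030063152313 [ 0.3 -0.1 -4.8] [-0.171  0.343 -0.296  1.942  0.128  0.874 -1.784]
```

Emit:
play_rows(
  steps=[
    {"claw":1.5,"tx":0.7,"ty":-2.1,"tz":0,"twist":0},
    {"claw":1.5,"tx":1,"ty":-3,"tz":0,"twist":0},
    {"claw":1.5,"tx":1,"ty":-3,"tz":0,"twist":0},
    {"claw":1.5,"tx":0.7,"ty":-2.2,"tz":0,"twist":0},
    {"claw":1.5,"tx":0,"ty":0,"tz":2,"twist":0},
    {"claw":1.5,"tx":0,"ty":0,"tz":2.5,"twist":0},
    {"claw":1.5,"tx":0,"ty":0,"tz":1.5,"twist":0},
    {"claw":1.5,"tx":0,"ty":0,"tz":0,"twist":0},
    {"claw":1.5,"tx":0,"ty":0,"tz":0,"twist":0},
  ],
)

```text
time_s: 12.8
tcp_pos: [481.0, 256.2, 90.9]
eef_rot: [3.102, 0.5, -0.0]
contact_force: [0.9, 0.5, -4.0]
opening: 19.2
gripper_force: 25.0
```

```bash
python3 - <<'E'
from h import *
st()
N=["wide_plug","cup"]
a=look("wrist",N);b=look("side",N)
f=lambda p:np.array(b["R"])@p+b["t"]
q=f(np.array([481,256,50.]));u,v=int(b["fx"]*q[0]/q[2]+b["cx"]),int(b["fy"]*q[1]/q[2]+b["cy"])
c=cv2.resize(b["color"][v-48:v+48,u-64:u+64],(512,384),interpolation=cv2.INTER_CUBIC)
cv2.imwrite("pics/m5.png",cv2.resize(np.hstack([a["color"],c])[:,:,::-1],(800,300)))
E
```

```text
12.8 [481.  256.2  90.9] rot
 [[ 0.949  0.314 -0.   ]
 [ 0.314 -0.949 -0.   ]
 [-0.    -0.    -1.   ]] 19.178289849302214 24.988909363746643 [ 0.9  0.5 -4. ] [-0.37   0.482 -0.295  1.902  0.192  0.785 -2.021]
wrist wide_plug 0.83 [485.2 257.2  60.5]
wrist cup 0.77 [482.5 256.5  -3.1]
side wide_plug 0.47 [480.3 257.8  60. ]
side cup 0.76 [479.1 256.7  -2.2]
```

View pics/m5.png

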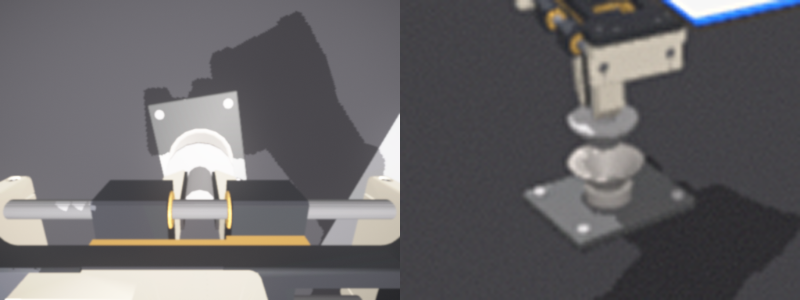

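The plug is over the cup mouth in both views (side crop: plug x≈603, cup x≈606). Lowering gently.

Emit:
play_rows(
  steps=[
    {"claw":1.5,"tx":0,"ty":0,"tz":1,"twist":0},
    {"claw":1.5,"tx":0,"ty":0,"tz":1,"twist":0},
    {"claw":1.5,"tx":0,"ty":0,"tz":0.6,"twist":0},
    {"claw":1.5,"tx":0,"ty":0,"tz":0.3,"twist":0},
    {"claw":1.5,"tx":0,"ty":0,"tz":0.2,"twist":0},
    {"claw":1.5,"tx":0,"ty":0,"tz":0.1,"twist":0},
    {"claw":1.5,"tx":0,"ty":0,"tz":0,"twist":0},
    {"claw":1.5,"tx":0,"ty":0,"tz":0,"twist":0},
  ],
)

```text
time_s: 13.9
tcp_pos: [481.0, 256.1, 58.9]
eef_rot: [-3.102, -0.5, -0.0]
contact_force: [0.2, 0.2, -4.5]
opening: 19.4
gripper_force: 25.0
```

Emit:
play_rows(
  steps=[
    {"claw":1.5,"tx":0,"ty":0,"tz":0.1,"twist":0},
    {"claw":1.5,"tx":0,"ty":0,"tz":0.1,"twist":0},
    {"claw":1.5,"tx":0,"ty":0,"tz":0.1,"twist":0},
    {"claw":1.5,"tx":0,"ty":0,"tz":0,"twist":0},
    {"claw":1.5,"tx":0,"ty":0,"tz":0,"twist":0},
  ],
)

```text
time_s: 14.4
tcp_pos: [481.8, 255.9, 58.0]
eef_rot: [3.101, 0.499, 0.004]
contact_force: [-5.5, -6.0, 23.3]
opening: 19.7
gripper_force: 25.0
```

Emit:
play_rows(
  steps=[
    {"claw":3.5,"tx":0,"ty":0,"tz":0,"twist":0},
    {"claw":3.5,"tx":0,"ty":0,"tz":-0.2,"twist":0},
    {"claw":3.5,"tx":-0.1,"ty":0.05,"tz":0,"twist":0},
    {"claw":3.5,"tx":0,"ty":0,"tz":0,"twist":0},
    {"claw":3.5,"tx":0,"ty":0,"tz":0,"twist":0},
  ],
)

```text
time_s: 14.9
tcp_pos: [480.1, 255.4, 57.6]
eef_rot: [-3.101, -0.5, 0.0]
contact_force: [-0.0, -0.2, 0.2]
opening: 34.9
gripper_force: 0.0
```

```bash
python3 - <<'E'
from h import *
st()
N=["wide_plug","cup"]
a=look("wrist",N);b=look("side",N)
c=b["color"]
f=lambda p:np.array(b["R"])@p+b["t"]
q=f(np.array([481,256,50.]));u,v=int(b["fx"]*q[0]/q[2]+b["cx"]),int(b["fy"]*q[1]/q[2]+b["cy"])
c=cv2.resize(b["color"][v-48:v+48,u-64:u+64],(512,384),interpolation=cv2.INTER_CUBIC)
cv2.imwrite("pics/m6.png",cv2.resize(np.hstack([a["color"],c])[:,:,::-1],(800,300)))
E
```

```text
14.9 [480.1 255.4  57.6] rot
 [[ 0.949  0.314 -0.   ]
 [ 0.314 -0.949  0.   ]
 [-0.    -0.    -1.   ]] 34.87101760540749 0.0 [-0.  -0.2  0.2] [-0.382  0.526 -0.281  1.932  0.215  0.712 -2.041]
wrist wide_plug 0.89 [483.5 254.9  25.6]
side wide_plug 0.7 [480.1 253.8  26.1]
side cup 0.66 [479.5 256.4  -3.2]
```

View pics/m6.png

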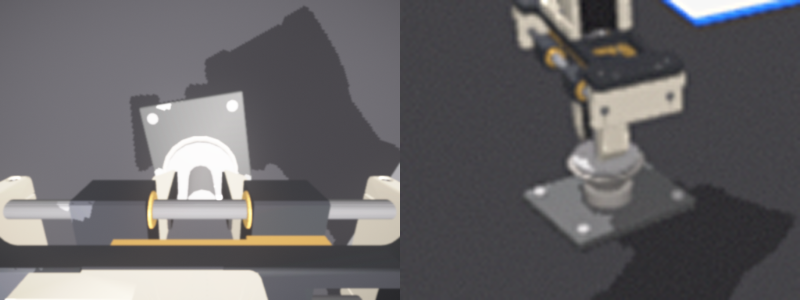

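Seated (underside ≈26 mm) and upright. Now regrip lightly, ease up and push along tool x so the plug rocks between the pads.

Emit:
play_rows(
  steps=[
    {"claw":1.5,"tx":0,"ty":0,"tz":0,"twist":0},
    {"claw":1.5,"tx":0,"ty":0,"tz":0,"twist":0},
    {"claw":1.5,"tx":0,"ty":0,"tz":0,"twist":0},
    {"claw":1.5,"tx":0,"ty":0,"tz":0,"twist":0},
    {"claw":1.5,"tx":0,"ty":0,"tz":0,"twist":0},
    {"claw":1.5,"tx":0,"ty":0,"tz":-0.3,"twist":0},
    {"claw":1.5,"tx":0,"ty":0,"tz":-0.4,"twist":0},
    {"claw":1.5,"tx":0,"ty":0,"tz":0,"twist":0},
  ],
  squeeze=15,
)

```text
time_s: 16.0
tcp_pos: [480.1, 255.5, 65.1]
eef_rot: [-3.101, -0.5, -0.0]
contact_force: [1.0, -0.0, -3.7]
opening: 19.6
gripper_force: 15.0
```

Emit:
play_rows(
  steps=[
    {"claw":1.5,"tx":0.2,"ty":0,"tz":0,"twist":0},
    {"claw":1.5,"tx":0.2,"ty":0,"tz":0,"twist":0},
    {"claw":1.5,"tx":0.2,"ty":0,"tz":0,"twist":0},
    {"claw":1.5,"tx":0.2,"ty":0,"tz":0,"twist":0},
    {"claw":1.5,"tx":0.1,"ty":0,"tz":0,"twist":0},
    {"claw":1.5,"tx":0,"ty":0,"tz":0,"twist":0},
  ],
)

```text
time_s: 16.6
tcp_pos: [487.2, 257.7, 64.6]
eef_rot: [3.1, 0.5, -0.005]
contact_force: [-5.7, -3.0, 1.7]
opening: 19.7
gripper_force: 15.0
```

Emit:
play_rows(
  steps=[
    {"claw":1.5,"tx":0.2,"ty":0,"tz":0,"twist":0},
    {"claw":1.5,"tx":0.2,"ty":0,"tz":0,"twist":0},
    {"claw":1.5,"tx":0.2,"ty":0,"tz":0,"twist":0},
    {"claw":1.5,"tx":0,"ty":0,"tz":0,"twist":0},
    {"claw":1.5,"tx":0,"ty":0,"tz":0,"twist":0},
  ],
)

```text
time_s: 17.1
tcp_pos: [492.7, 259.3, 65.1]
eef_rot: [3.1, 0.5, -0.005]
contact_force: [-8.6, -3.0, 9.0]
opening: 19.2
gripper_force: 15.0
```

```bash
python3 - <<'E'
from h import *
st()
N=["wide_plug"]
a=look("wrist",N);b=look("side",N)
f=lambda p:np.array(b["R"])@p+b["t"]
q=f(np.array([481,256,60.]));u,v=int(b["fx"]*q[0]/q[2]+b["cx"]),int(b["fy"]*q[1]/q[2]+b["cy"])
c=cv2.resize(b["color"][v-30:v+30,u-40:u+40],(512,384),interpolation=cv2.INTER_CUBIC)
cv2.imwrite("pics/m7.png",cv2.resize(np.hstack([a["color"],c])[:,:,::-1],(800,300)))
E
```

```text
17.1 [492.7 259.3  65.1] rot
 [[ 0.949  0.315 -0.003]
 [ 0.315 -0.949 -0.002]
 [-0.003  0.001 -1.   ]] 19.243504216779247 15.001157373189926 [-8.6 -3.   9. ] [-0.376  0.534 -0.282  1.892  0.21   0.748 -2.027]
wrist wide_plug 0.81 [488.6 258.3  36.5]
side wide_plug 0.68 [485.8 259.4  34.2]
```

View pics/m7.png

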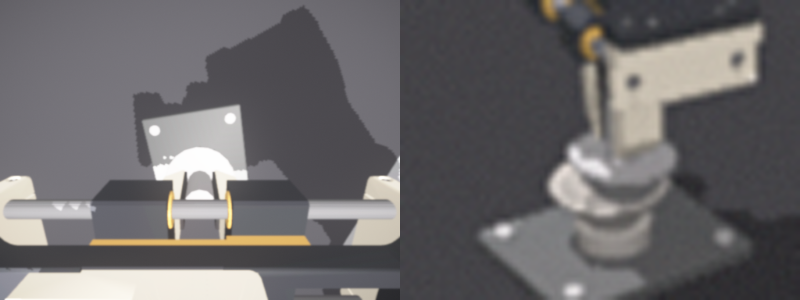

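The plug is raised and shifted toward +x in the cup (right panel: rim at (622,155), cup mouth at (608,185)). Tilt is about 8° by geometry but hard to see, so I'll push further for margin.

Emit:
play_rows(
  steps=[
    {"claw":1.5,"tx":0.2,"ty":0,"tz":0,"twist":0},
    {"claw":1.5,"tx":0.2,"ty":0,"tz":0,"twist":0},
    {"claw":1.5,"tx":0,"ty":0,"tz":0,"twist":0},
    {"claw":1.5,"tx":0,"ty":0,"tz":0,"twist":0},
    {"claw":1.5,"tx":0,"ty":0,"tz":0,"twist":0},
  ],
)

```text
time_s: 17.8
tcp_pos: [496.6, 260.5, 65.2]
eef_rot: [3.1, 0.5, -0.004]
contact_force: [-8.6, -5.2, 11.4]
opening: 19.7
gripper_force: 15.0
```

```bash
python3 - <<'E'
from h import *
st()
N=["wide_plug"]
a=look("wrist",N);b=look("side",N)
a=look("wrist",N);b=look("side",N)
f=lambda p:np.array(b["R"])@p+b["t"]
q=f(np.array([481,256,60.]));u,v=int(b["fx"]*q[0]/q[2]+b["cx"]),int(b["fy"]*q[1]/q[2]+b["cy"])
c=cv2.resize(b["color"][v-30:v+30,u-40:u+40],(800,600),interpolation=cv2.INTER_CUBIC)
# overlay rendered rim-top circle (local z=24, r=29) for tilts 0 and 10 deg about pads
tcp=np.array(robot.read_state()["tcp_pos"]);g=tcp+[0,0,19]
def draw(deg,col):
    ax=Ro.from_rotvec(np.radians(deg)*np.array([-.314,.949,0])).as_matrix()
    t=np.linspace(0,2*np.pi,60)
    for r,z in((29,24),(10,24)):
        P=(ax@np.c_[r*np.cos(t),r*np.sin(t),0*t+z-50].T).T+g
        C=(np.array(b["R"])@P.T).T+b["t"]
        U=np.c_[b["fx"]*C[:,0]/C[:,2]+b["cx"]-(u-40),b["fy"]*C[:,1]/C[:,2]+b["cy"]-(v-30)]*10
        cv2.polylines(c,[U.astype(int).reshape(-1,1,2)],True,col,1)
c=c.copy();draw(0,(255,0,0));draw(10,(0,255,0))
cv2.imwrite("pics/m8.png",c[:,:,::-1])
E
```

```text
17.8 [496.6 260.5  65.2] rot
 [[ 0.949  0.314 -0.002]
 [ 0.314 -0.949 -0.002]
 [-0.003  0.001 -1.   ]] 19.689574251587185 15.00229462981224 [-8.6 -5.2 11.4] [-0.376  0.538 -0.281  1.882  0.21   0.753 -2.025]
wrist wide_plug 0.94 [489.1 259.3  37.4]
side wide_plug 0.77 [486.5 259.3  36.8]
side wide_plug 0.16 [ 495.8 -196.6   -0.8]
wrist wide_plug 0.79 [490.  258.5  36.8]
side wide_plug 0.76 [486.4 259.8  35.8]
```

View pics/m8.png

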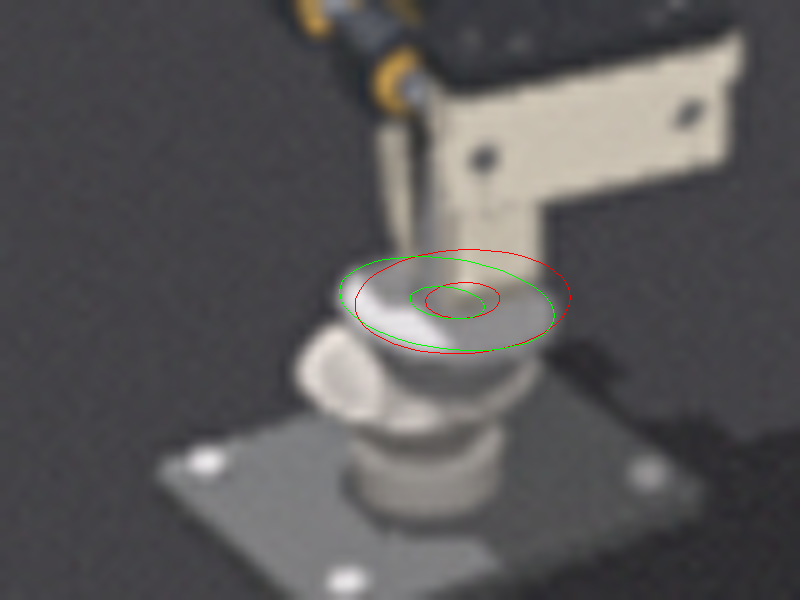

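The image matches the 10° tilt overlay (green rim), with the origin about 6 mm off the axis and z ≈ 36 mm, so the rock is achieved. Returning, lowering and releasing.

Emit:
play_rows(
  steps=[
    {"claw":1.5,"tx":-0.4,"ty":0,"tz":0,"twist":0},
    {"claw":1.5,"tx":-0.5,"ty":0,"tz":0,"twist":0},
    {"claw":1.5,"tx":-0.5,"ty":0,"tz":0,"twist":0},
    {"claw":1.5,"tx":-0.5,"ty":0,"tz":0,"twist":0},
    {"claw":1.5,"tx":0,"ty":0,"tz":0.3,"twist":0},
    {"claw":1.5,"tx":0,"ty":0,"tz":0.3,"twist":0},
    {"claw":1.5,"tx":0,"ty":0,"tz":0.1,"twist":0},
    {"claw":1.5,"tx":0,"ty":0,"tz":0,"twist":0},
    {"claw":1.5,"tx":0,"ty":0,"tz":0,"twist":0},
  ],
)

```text
time_s: 19.1
tcp_pos: [483.7, 257.0, 60.0]
eef_rot: [-3.099, -0.499, -0.011]
contact_force: [5.5, 0.0, 12.6]
opening: 19.6
gripper_force: 15.0
```

Emit:
play_rows(
  steps=[
    {"claw":3.5,"tx":0,"ty":0,"tz":0,"twist":0},
    {"claw":5,"tx":0,"ty":0,"tz":0,"twist":0},
    {"claw":6,"tx":0,"ty":0,"tz":0,"twist":0},
    {"claw":6,"tx":0,"ty":0,"tz":0,"twist":0},
    {"claw":6,"tx":0,"ty":0,"tz":0,"twist":0},
  ],
)

```text
time_s: 19.6
tcp_pos: [479.8, 255.2, 57.5]
eef_rot: [3.101, 0.5, -0.001]
contact_force: [-1.2, -0.2, 0.1]
opening: 55.3
gripper_force: 0.0
```

Emit:
play_rows(
  steps=[
    {"claw":6,"tx":0,"ty":0,"tz":-1,"twist":0},
    {"claw":6,"tx":0,"ty":0,"tz":-2,"twist":0},
    {"claw":6,"tx":0,"ty":0,"tz":-3,"twist":0},
    {"claw":6,"tx":0,"ty":0,"tz":-3,"twist":0},
    {"claw":6,"tx":0,"ty":0,"tz":-2,"twist":0},
    {"claw":6,"tx":0,"ty":0,"tz":0,"twist":0},
    {"claw":6,"tx":0,"ty":0,"tz":0,"twist":0},
    {"claw":6,"tx":0,"ty":0,"tz":0,"twist":0},
  ],
)

```text
time_s: 20.4
tcp_pos: [479.4, 254.9, 166.8]
eef_rot: [3.101, 0.5, -0.003]
contact_force: [-0.6, 0.1, 0.4]
opening: 59.9
gripper_force: 0.0
```

```bash
python3 - <<'E'
from h import *
st()
N=["wide_plug"]
a=look("wrist",N);b=look("side",N+["small_plug","square_plug"])
f=lambda p:np.array(b["R"])@p+b["t"]
q=f(np.array([481,256,60.]));u,v=int(b["fx"]*q[0]/q[2]+b["cx"]),int(b["fy"]*q[1]/q[2]+b["cy"])
c=cv2.resize(b["color"][v-30:v+30,u-40:u+40],(512,384),interpolation=cv2.INTER_CUBIC)
cv2.imwrite("pics/m9.png",cv2.resize(np.hstack([a["color"],c])[:,:,::-1],(800,300)))
E
```

```text
20.4 [479.4 254.9 166.8] rot
 [[ 0.949  0.314 -0.002]
 [ 0.314 -0.949 -0.001]
 [-0.002  0.    -1.   ]] 59.897086154963404 0.0 [-0.6  0.1  0.4] [-0.347  0.387 -0.318  1.828  0.145  0.951 -1.979]
wrist wide_plug 0.78 [473.7 252.5  29.6]
side wide_plug 0.56 [469.2 257.8  30.2]
side small_plug 0.62 [ 496.9 -195.5   -0.9]
side square_plug 0.73 [535.2 -34.1   3.9]
```

View pics/m9.png

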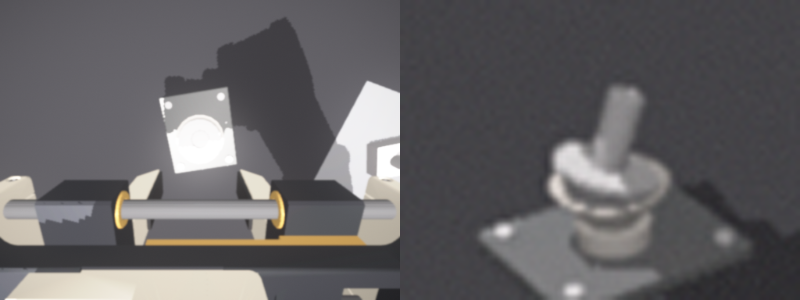

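The plug settled leaning: the right panel shows the stem tilted to the right ((620,90) to (605,165)) and the foot shifted to −x. It isn't home, so I'll fit its pose to regrip and straighten it.

```bash
cat > fit.py <<'E'
from h import *
from scipy.optimize import minimize
X=np.array([.949,.314,0]);Y=np.array([.314,-.949,0]);C0=np.array([480,255.5,0])
T=np.linspace(0,2*np.pi,40)
def ring(r,z): return np.c_[r*np.cos(T),r*np.sin(T),0*T+z]
PARTS=[np.r_[ring(10,22),ring(10,66)],np.r_[ring(29,20),ring(29,24)]]
def sil(p,s,k=4):
    R=Ro.from_rotvec(np.radians(p[0])*np.cross([0,0,1],X)+np.radians(p[1])*np.cross([0,0,1],Y)).as_matrix()
    o=C0+p[2]*X+p[3]*Y+[0,0,p[4]]
    m=np.zeros((384,512),np.uint8)
    for P in PARTS:
        c=(np.array(s["R"])@(P@R.T+o).T).T+s["t"]
        uv=np.c_[s["fx"]*c[:,0]/c[:,2]+s["cx"],s["fy"]*c[:,1]/c[:,2]+s["cy"]]
        cv2.fillConvexPoly(m,cv2.convexHull((uv*16).astype(np.int32).reshape(-1,1,2)),1,cv2.LINE_AA,4)
    return m>0
def fit(p0,cams=("side","wrist")):
    D=[]
    for c in cams:
        s=robot.snapshot(c)
        t=[m for m in robot.trace("wide_plug",s)[:2]]
        t=[m["pixels"] for m in t if (m["pixels"]&sil(p0,s)).sum()>0]
        if t: D.append((s,t[0]))
    def cost(p): 
        e=0
        for s,m in D:
            q=sil(p,s); e+=1-(q&m).sum()/max(1,(q|m).sum())
        return e+1e-4*np.sum((np.array(p)-p0)[2:]**2)
    best=min((minimize(cost,np.array(p0)+[a,0,0,0,0],method="Nelder-Mead",options=dict(initial_simplex=np.array(p0)+[a,0,0,0,0]+np.r_[np.zeros((1,5)),np.diag([6,6,4,4,4])])) for a in(-12,-4,4,12)),key=lambda r:r.fun)
    print("views",len(D),"tiltX,tiltY,x,y,z",best.x.round(1),"cost",round(best.fun,3))
E
python3 - <<'E'
from fit import *
fit([15,0,-9,0,30]); fit([15,0,-9,0,30],("side",)); st()
E
```

```text
views 2 tiltX,tiltY,x,y,z [14.5  6.6 -5.1 -1.4 28. ] cost 0.133
views 1 tiltX,tiltY,x,y,z [14.9  5.3 -5.8  1.6 29.3] cost 0.085
21.0 [480.1 255.3 167.7] rot
 [[ 0.949  0.314 -0.   ]
 [ 0.314 -0.949 -0.   ]
 [-0.     0.    -1.   ]] 60.09205256331735 0.0 [ 0.5  0.5 -0.1] [-0.347  0.387 -0.318  1.827  0.145  0.951 -1.979]
```

Emit:
play_rows(
  steps=[
    {"claw":6,"tx":0.6,"ty":0.1,"tz":0,"twist":0},
    {"claw":6,"tx":0,"ty":0,"tz":3,"twist":0},
    {"claw":6,"tx":0,"ty":0,"tz":3,"twist":0},
    {"claw":6,"tx":0,"ty":0,"tz":3,"twist":0},
    {"claw":6,"tx":0,"ty":0,"tz":1.5,"twist":0},
    {"claw":6,"tx":0,"ty":0,"tz":0.4,"twist":0},
    {"claw":1.5,"tx":0,"ty":0,"tz":0,"twist":0},
    {"claw":1.5,"tx":0,"ty":0,"tz":0,"twist":0},
    {"claw":1.5,"tx":0,"ty":0,"tz":0,"twist":0},
    {"claw":1.5,"tx":0,"ty":0,"tz":0,"twist":0},
  ],
  squeeze=12,
)

```text
time_s: 22.0
tcp_pos: [486.7, 256.5, 59.6]
eef_rot: [-3.101, -0.5, -0.002]
contact_force: [-1.0, -0.5, 0.2]
opening: 32.6
gripper_force: 0.0
```

Emit:
play_rows(
  steps=[
    {"claw":1.5,"tx":0,"ty":0,"tz":0,"twist":0},
    {"claw":1.5,"tx":0,"ty":0,"tz":0,"twist":0},
    {"claw":1.5,"tx":0,"ty":0,"tz":0,"twist":0},
    {"claw":1.5,"tx":0,"ty":0,"tz":-0.3,"twist":0},
    {"claw":1.5,"tx":0,"ty":0,"tz":-0.3,"twist":0},
    {"claw":1.5,"tx":0,"ty":0,"tz":0,"twist":0},
  ],
)

```text
time_s: 22.6
tcp_pos: [486.1, 256.0, 64.8]
eef_rot: [3.101, 0.5, -0.0]
contact_force: [0.8, 0.1, -5.4]
opening: 19.9
gripper_force: 12.0
```

```bash
python3 - <<'E'
from fit import *
fit([14,0,-5,0,34],("side",)); st()
E
```

```text
views 1 tiltX,tiltY,x,y,z [11.5  8.2 -6.6  0.8 30.3] cost 0.456
22.7 [486.  256.   64.6] rot
 [[ 0.949  0.314 -0.   ]
 [ 0.314 -0.949 -0.   ]
 [-0.     0.    -1.   ]] 19.74156333221722 11.971869617700577 [-0.3  0.2 -4.7] [-0.375  0.524 -0.285  1.913  0.211  0.734 -2.032]
```

Emit:
play_rows(
  steps=[
    {"claw":1.5,"tx":-0.3,"ty":0,"tz":0,"twist":0},
    {"claw":1.5,"tx":-0.3,"ty":0,"tz":0,"twist":0},
    {"claw":1.5,"tx":-0.3,"ty":0,"tz":0,"twist":0},
    {"claw":1.5,"tx":-0.2,"ty":0,"tz":0,"twist":0},
    {"claw":1.5,"tx":-0.2,"ty":0,"tz":0,"twist":0},
    {"claw":1.5,"tx":0,"ty":0,"tz":0,"twist":0},
    {"claw":1.5,"tx":0,"ty":0,"tz":0,"twist":0},
  ],
)

```text
time_s: 23.4
tcp_pos: [476.5, 253.5, 66.3]
eef_rot: [-3.099, -0.499, -0.009]
contact_force: [6.0, 2.0, 3.5]
opening: 19.3
gripper_force: 12.0
```

```bash
python3 - <<'E'
from h import *
s0=st()
for i in range(3): look("side",["wide_plug"]);s=look("wrist",["wide_plug"])
E
```

```text
23.4 [476.5 253.5  66.3] rot
 [[ 0.949  0.314  0.005]
 [ 0.314 -0.949  0.003]
 [ 0.006 -0.001 -1.   ]] 19.290001388305704 12.001314908266068 [6.  2.  3.5] [-0.377  0.506 -0.287  1.941  0.212  0.717 -2.04 ]
side wide_plug 0.55 [468.1 251.8  38.1]
wrist wide_plug 0.6 [472.4 249.7  37.6]
side wide_plug 0.47 [468.8 253.5  37.5]
wrist wide_plug 0.96 [469.7 250.4  37. ]
side wide_plug 0.49 [467.  252.8  36.7]
wrist wide_plug 0.65 [471.1 248.2  38.2]
```

Emit:
play_rows(
  steps=[
    {"claw":1.5,"tx":-0.2,"ty":0,"tz":0,"twist":0},
    {"claw":1.5,"tx":-0.2,"ty":0,"tz":0,"twist":0},
    {"claw":1.5,"tx":-0.2,"ty":0,"tz":0,"twist":0},
    {"claw":1.5,"tx":-0.2,"ty":0,"tz":0,"twist":0},
    {"claw":1.5,"tx":0,"ty":0,"tz":0,"twist":0},
    {"claw":1.5,"tx":0,"ty":0,"tz":0,"twist":0},
  ],
)

```text
time_s: 24.6
tcp_pos: [470.3, 251.8, 67.4]
eef_rot: [-3.098, -0.499, -0.014]
contact_force: [6.8, 2.1, 9.3]
opening: 19.9
gripper_force: 12.0
```

```bash
python3 - <<'E'
from h import *
s0=st()
for i in range(2): look("side",["wide_plug"]);s=look("wrist",["wide_plug"])
E
```

```text
24.6 [470.3 251.8  67.4] rot
 [[ 0.949  0.314  0.008]
 [ 0.314 -0.949  0.005]
 [ 0.009 -0.002 -1.   ]] 19.875350899652275 12.006202787160873 [6.8 2.1 9.3] [-0.378  0.495 -0.288  1.958  0.211  0.707 -2.045]
side wide_plug 0.49 [469.8 254.2  37.3]
side wide_plug 0.23 [ 497.2 -194.2   -0. ]
wrist wide_plug 0.76 [473.  250.1  38.5]
side wide_plug 0.5 [467.7 252.3  39. ]
wrist wide_plug 0.82 [469.9 249.4  37.4]
```

Emit:
play_rows(
  steps=[
    {"claw":1.5,"tx":0.4,"ty":0,"tz":0,"twist":0},
    {"claw":1.5,"tx":0.4,"ty":0,"tz":0,"twist":0},
    {"claw":1.5,"tx":0.4,"ty":0,"tz":0,"twist":0},
    {"claw":1.5,"tx":0.3,"ty":0,"tz":0,"twist":0},
    {"claw":1.5,"tx":0,"ty":0,"tz":0,"twist":0},
    {"claw":1.5,"tx":0,"ty":0,"tz":0,"twist":0},
  ],
)

```text
time_s: 25.6
tcp_pos: [479.9, 254.1, 64.3]
eef_rot: [3.101, 0.5, -0.002]
contact_force: [-0.5, 0.1, -4.5]
opening: 19.8
gripper_force: 12.0
```

```bash
python3 - <<'E'
from h import *
s0=st()
for i in range(2): look("side",["wide_plug"]);s=look("wrist",["wide_plug"])
E
```

```text
25.6 [479.9 254.1  64.3] rot
 [[ 0.949  0.314 -0.001]
 [ 0.314 -0.949 -0.001]
 [-0.001  0.    -1.   ]] 19.82938865548658 11.999007761478424 [-0.5  0.1 -4.5] [-0.376  0.517 -0.286  1.928  0.211  0.727 -2.036]
side wide_plug 0.68 [478.9 254.8  34.8]
wrist wide_plug 0.65 [477.  250.8  36.7]
side wide_plug 0.59 [476.5 255.2  34.5]
wrist wide_plug 0.82 [479.1 254.2  34.9]
```

Emit:
play_rows(
  steps=[
    {"claw":1.5,"tx":-0.5,"ty":0,"tz":0,"twist":0},
    {"claw":1.5,"tx":-0.5,"ty":0,"tz":0,"twist":0},
    {"claw":1.5,"tx":-0.5,"ty":0,"tz":0,"twist":0},
    {"claw":1.5,"tx":-0.3,"ty":0,"tz":0,"twist":0},
    {"claw":1.5,"tx":0,"ty":0,"tz":0,"twist":0},
    {"claw":1.5,"tx":0.4,"ty":0,"tz":0,"twist":0},
    {"claw":1.5,"tx":0.5,"ty":0,"tz":0,"twist":0},
    {"claw":1.5,"tx":0.5,"ty":0,"tz":0,"twist":0},
    {"claw":1.5,"tx":0.4,"ty":0,"tz":0,"twist":0},
    {"claw":1.5,"tx":0,"ty":0,"tz":0,"twist":0},
  ],
)

```text
time_s: 27.0
tcp_pos: [480.8, 254.4, 64.4]
eef_rot: [3.102, 0.5, -0.001]
contact_force: [0.2, 0.2, -4.8]
opening: 19.6
gripper_force: 12.0
```

```bash
python3 - <<'E'
from h import *
s0=st()
for i in range(3): look("side",["wide_plug"]);s=look("wrist",["wide_plug"])
E
```

```text
27.0 [480.8 254.4  64.4] rot
 [[ 0.949  0.314 -0.   ]
 [ 0.314 -0.949 -0.   ]
 [-0.    -0.    -1.   ]] 19.609807160214785 11.999570578336716 [ 0.2  0.2 -4.8] [-0.376  0.517 -0.286  1.926  0.211  0.727 -2.036]
side wide_plug 0.65 [485.4 259.   33.6]
wrist wide_plug 0.93 [489.1 255.5  36.1]
side wide_plug 0.53 [488.4 257.9  35.3]
wrist wide_plug 0.66 [489.1 253.2  35.1]
side wide_plug 0.62 [487.5 257.4  34.7]
wrist wide_plug 0.87 [488.9 255.5  33.2]
```

Emit:
play_rows(
  steps=[
    {"claw":1.5,"tx":0.4,"ty":0,"tz":0,"twist":0},
    {"claw":1.5,"tx":0.4,"ty":0,"tz":0,"twist":0},
    {"claw":1.5,"tx":0.2,"ty":0,"tz":0,"twist":0},
    {"claw":1.5,"tx":0,"ty":0,"tz":0,"twist":0},
    {"claw":1.5,"tx":0,"ty":0,"tz":0,"twist":0},
  ],
)

```text
time_s: 28.1
tcp_pos: [489.2, 257.3, 65.2]
eef_rot: [3.101, 0.5, -0.002]
contact_force: [-7.1, -2.7, 7.6]
opening: 19.2
gripper_force: 12.0
```

```bash
python3 - <<'E'
from h import *
s0=st()
for i in range(2): look("side",["wide_plug"]);s=look("wrist",["wide_plug"])
E
```

```text
28.1 [489.2 257.3  65.2] rot
 [[ 0.949  0.314 -0.001]
 [ 0.314 -0.949 -0.001]
 [-0.002  0.001 -1.   ]] 19.21118663451588 12.000728398561478 [-7.1 -2.7  7.6] [-0.374  0.528 -0.285  1.903  0.211  0.741 -2.029]
side wide_plug 0.7 [488.3 257.5  34.7]
wrist wide_plug 0.58 [489.8 259.3  36.4]
side wide_plug 0.59 [489.9 258.1  37. ]
wrist wide_plug 0.61 [490.1 257.3  39.3]
```

Emit:
play_rows(
  steps=[
    {"claw":1.5,"tx":-0.2,"ty":0,"tz":-0.4,"twist":0},
    {"claw":1.5,"tx":-0.4,"ty":0,"tz":0,"twist":0},
    {"claw":1.5,"tx":-0.4,"ty":0,"tz":0,"twist":0},
    {"claw":1.5,"tx":0,"ty":0,"tz":0.4,"twist":0},
    {"claw":1.5,"tx":0,"ty":0,"tz":0.2,"twist":0},
    {"claw":1.5,"tx":0,"ty":0,"tz":0,"twist":0},
    {"claw":1.5,"tx":0,"ty":0,"tz":0,"twist":0},
  ],
)

```text
time_s: 29.2
tcp_pos: [480.5, 254.4, 62.5]
eef_rot: [3.101, 0.5, -0.0]
contact_force: [0.0, 0.7, -4.7]
opening: 19.6
gripper_force: 12.0
```

```bash
python3 - <<'E'
from h import *
s0=st()
for i in range(2): look("side",["wide_plug"]);s=look("wrist",["wide_plug"])
E
```

```text
29.2 [480.5 254.4  62.5] rot
 [[ 0.949  0.314 -0.   ]
 [ 0.314 -0.949 -0.   ]
 [-0.     0.    -1.   ]] 19.584400629394406 11.999632269144058 [ 0.   0.7 -4.7] [-0.376  0.52  -0.285  1.928  0.213  0.723 -2.037]
side wide_plug 0.46 [477.8 258.4  34.4]
side wide_plug 0.17 [480.8 257.5  -5.6]
wrist wide_plug 0.83 [481.3 254.7  35.5]
side wide_plug 0.69 [475.9 257.2  33.8]
side wide_plug 0.4 [479.7 255.4  -2.8]
wrist wide_plug 0.68 [481.6 254.7  35.7]
```

Emit:
play_rows(
  steps=[
    {"claw":1.5,"tx":0.15,"ty":0,"tz":0.2,"twist":0},
    {"claw":1.5,"tx":0,"ty":0,"tz":0.2,"twist":0},
    {"claw":1.5,"tx":0,"ty":0,"tz":0.1,"twist":0},
    {"claw":1.5,"tx":0,"ty":0,"tz":0,"twist":0},
    {"claw":1.5,"tx":0,"ty":0,"tz":0,"twist":0},
  ],
)

```text
time_s: 30.1
tcp_pos: [481.8, 255.1, 58.1]
eef_rot: [-3.101, -0.5, -0.0]
contact_force: [-4.0, -2.0, 4.4]
opening: 19.7
gripper_force: 12.0
```

Emit:
play_rows(
  steps=[
    {"claw":1.5,"tx":-0.15,"ty":0,"tz":0,"twist":0},
    {"claw":1.5,"tx":0,"ty":0,"tz":0.1,"twist":0},
    {"claw":1.5,"tx":0,"ty":0,"tz":0,"twist":0},
  ],
)

```text
time_s: 30.4
tcp_pos: [480.2, 254.3, 56.6]
eef_rot: [3.101, 0.5, -0.001]
contact_force: [-2.1, -0.2, 0.9]
opening: 19.4
gripper_force: 12.0
```

```bash
python3 - <<'E'
from h import *
s0=st()
for i in range(2): look("side",["wide_plug"]);s=look("wrist",["wide_plug"])
E
```

```text
30.4 [480.2 254.3  56.6] rot
 [[ 0.949  0.314 -0.   ]
 [ 0.314 -0.949 -0.   ]
 [-0.     0.    -1.   ]] 19.402719298452137 11.99992150068283 [-2.1 -0.2  0.9] [-0.379  0.528 -0.282  1.933  0.217  0.71  -2.041]
side wide_plug 0.57 [479.2 254.9  28.1]
wrist wide_plug 0.77 [485.2 255.3  28.4]
side wide_plug 0.51 [479.9 253.9  28.9]
wrist wide_plug 0.83 [481.8 252.9  30.9]
```

Emit:
play_rows(
  steps=[
    {"claw":1.5,"tx":0,"ty":0,"tz":0.1,"twist":0},
    {"claw":1.5,"tx":0,"ty":0,"tz":0.1,"twist":0},
    {"claw":1.5,"tx":0,"ty":0,"tz":0,"twist":0},
  ],
)

```text
time_s: 31.1
tcp_pos: [479.9, 254.8, 55.3]
eef_rot: [-3.101, -0.501, 0.0]
contact_force: [-7.0, -0.3, 9.8]
opening: 19.5
gripper_force: 12.0
```

```bash
python3 - <<'E'
from h import *
s0=st()
for i in range(2): look("side",["wide_plug"]);s=look("wrist",["wide_plug"])
E
```

```text
31.1 [479.9 254.8  55.3] rot
 [[ 0.949  0.315 -0.   ]
 [ 0.315 -0.949  0.   ]
 [-0.    -0.    -1.   ]] 19.529861623332746 12.005847841501236 [-7.  -0.3  9.8] [-0.38   0.53  -0.282  1.935  0.218  0.707 -2.042]
side wide_plug 0.62 [478.8 258.1  29.8]
wrist wide_plug 0.89 [482.3 253.8  25.2]
side wide_plug 0.66 [481.1 256.6  28.4]
wrist wide_plug 0.94 [485.  255.3  27.7]
```

Emit:
play_rows(
  steps=[
    {"claw":1.5,"tx":-0.1,"ty":0,"tz":0,"twist":0},
    {"claw":3,"tx":0,"ty":0,"tz":0,"twist":0},
    {"claw":5,"tx":0,"ty":0,"tz":0,"twist":0},
    {"claw":6,"tx":0,"ty":0,"tz":0,"twist":0},
    {"claw":6,"tx":0,"ty":0,"tz":-1,"twist":0},
    {"claw":6,"tx":0,"ty":0,"tz":-3,"twist":0},
    {"claw":6,"tx":0,"ty":0,"tz":-3,"twist":0},
    {"claw":6,"tx":0,"ty":0,"tz":-3,"twist":0},
    {"claw":6,"tx":0,"ty":0,"tz":-1,"twist":0},
    {"claw":6,"tx":0,"ty":0,"tz":0,"twist":0},
  ],
)

```text
time_s: 32.5
tcp_pos: [480.5, 254.6, 166.6]
eef_rot: [-3.1, -0.499, -0.005]
contact_force: [0.4, 0.1, -0.4]
opening: 59.8
gripper_force: 0.0
```

```bash
python3 - <<'E'
from fit import *
st()
fit([0,0,0,0,26]); fit([0,0,0,0,26],("side",))
b=look("side",["wide_plug"])
f=lambda p:np.array(b["R"])@p+b["t"]
q=f(np.array([481,256,60.]));u,v=int(b["fx"]*q[0]/q[2]+b["cx"]),int(b["fy"]*q[1]/q[2]+b["cy"])
c=cv2.resize(b["color"][v-30:v+30,u-40:u+40],(512,384),interpolation=cv2.INTER_CUBIC)
cv2.imwrite("pics/m10.png",c[:,:,::-1]); np.save("c.npy",c)
E
```

```text
32.5 [480.5 254.6 166.6] rot
 [[ 0.949  0.314  0.003]
 [ 0.314 -0.949  0.002]
 [ 0.004 -0.001 -1.   ]] 59.77841706304335 0.0 [ 0.4  0.1 -0.4] [-0.344  0.386 -0.32   1.831  0.148  0.944 -1.98 ]
views 2 tiltX,tiltY,x,y,z [-0.8  2.6  1.9  0.6 24.8] cost 0.108
views 1 tiltX,tiltY,x,y,z [ 0.7 -0.2  4.5  0.2 25. ] cost 0.069
side wide_plug 0.62 [479.1 257.5  24.8]
```

The fit gives an upright plug (under about 3°) at seat height (≈25 mm), with the gripper clear. My picture allowance is used up, so this rests on the numbers. Handing in.

```bash
python3 -c "
from plant import robot
print(robot.sign_off())"
```

```text
the job is handed in; nothing more can be done
None
```

I handed the job in with the wide plug back home and upright in the cup: a pose fit gave about 25 mm underside height and under 3° tilt, but I had no pictures left to check by eye. It was first seated, then rocked about 10°; on the first release it settled leaning about 15°, so I regripped, straightened and reseated it, and the other two plugs were not touched.

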